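# Shut the dish warmer and start the plate under the dish

### The arm

A 7-joint arm with a two-finger parallel gripper is mounted at the origin on the work surface. World frame = base frame: x ahead of the robot, y to its left, z up, the work surface at z = 0. Lengths are in m, angles in degrees, forces in N, time in s.
With the tool pointing down it reaches from about 0.425 to 0.875 m from the base axis. Payload 4.7 kg.
Tool frame: the origin (TCP) lies on the centre line of the jaws, within the pads' length; the fingertips stand 8 mm ahead of it and the grasp point (between the pads) lies 11 mm behind it; z points along the fingers, x is the direction in which the jaws open and shut, and the axes are right-handed (so a half turn about z gives the same grasp; the last joint's range is limited). The gripper opens to 87 mm and grips with 3 to 60 N. Pads are 19 mm wide; open, the fingers measure 117 mm over their backs; the gripper's body (75 mm by 190 mm) begins 51 mm behind the grasp point.
Start: joints at [-74.421, 18.392, -4.016, 83.108, 1.295, 78.541, -3.26], TCP at [0.166, 0.629, 0.231] pointing down, gripper open.
Joint ranges: [-163.93, 163.93], [-17.29, 119.83], [-79.2, 71.16], [3.27, 140.29], [-89.18, 269.18], [5.43, 117.66], [-154.24, 154.24]. Speed limits (degrees/s): [147.25, 147.25, 180, 180, 180, 180, 180].

### API

Orientations are given as [roll, pitch, yaw] about the fixed x, y, z axes, in that order (R = Rz(yaw) Ry(pitch) Rx(roll)).
In Python, from cell import telemetry, read_camera, get_calibration, sign_off gives the robot as it stands. The module is installed in compiled form; this text tells all that it offers.
- The arm moves only by the tool carry_out, never from a script. Its arguments are lists of equal length, an entry for each row: "translation": the shift along the tool's x, y, z in cm, a list of three; "turn": the turn about the tool's z in rad; "gripper": the opening, from 0 (shut) to 1 (fully open). In form: {"translation": [[dx, dy, dz], ...], "turn": [turn, ...], "gripper": [gripper, ...]}. A call has 1 to 5 rows; each row is the pose to reach, as a shift and turn from the pose commanded when the call began, along the tool's axes at that moment; what a row does not reach only later rows make up. A row lasts 1/8 s, in which the tool goes at most 62.5 mm and 10.7 degrees, less where a joint would pass 70% of its speed; a pose out of reach is approached as far as the arm can. A call with a gripper value outside its range is refused whole. The fingers move at their own pace and stop on an object; "squeeze" is the grip in N (left out, the last holds). Time passes only in rows, so rows that repeat a pose let the fingers close. It gives the time, the measured TCP pose, the force and the opening at its end, in the units of the state.
- telemetry.get_obs(): the state, without advancing time (a new reading comes with each control period).
- read_camera(name): name is "scene" or "side" or "wrist"; returns the picture (480x640x3 uint8, red, green, blue); there is no depth.
- get_calibration(name): a dict with "fx", "fy", "cx", "cy" (pixels), "R" (3x3) and "t" (3): a world point X has camera coordinates R X + t. Camera axes: x right, y down, z forward; pixel columns grow to the right and rows downward; lengths in m; the calibration is good to about 2 mm. The wrist camera is an equidistant fisheye: a pixel r from the principal point sees the ray r / f radians off the axis. A picture is of the moment at which its call begins: read the wrist's pose just before it. get_calibration takes no time and is no camera call; for the wrist camera it gives the pose at the moment of the call.
- sign_off(): hands the job in, once; it reports no verdict.
The state is a dict: "time_s": time; "qpos": joint angles; "joint_velocities": joint speeds; "effort": joint torques, N m; "tool_pos": TCP position; "tool_rot": TCP orientation; "force": force on the tool from outside, world axes, zero at the start; "wrist_torque": the same for the moment, N m; "grip_width": finger opening in m.
Only numpy, scipy, OpenCV 4.12 (cv2) and the standard library are available. Lean on these libraries where they do the work, as an engineer would, in place of code of your own. Each camera call takes 0.05 s, during which the arm holds its last target.

### The job

Shut the clear cover of the dish warmer fully, then press the oblong membrane key in front of the plate on which the round culture dish stands, firmly until you feel it give and then hold it down for about two seconds before letting go. Press no other key, never push on the key with more than about 25 N, and leave the dish, the metal block and the bottle and beaker beside the warmer where they are.

Things in the scene. Friction and masses are not known exactly. Their poses are not given: they have to be found in the camera images.
- warmer: White dish warmer, 300 wide (y), 290 deep (x), 90 mm high, fixed to the bench, yaw up to 0.3 rad. Origin on the bench under its middle; x to its back, y left, z up. Behind, x -60 to 130: chamber, walls to 90, two black plates, tops at 65. In front, x -151 to -59: a face sloping down to the front at 25 degrees, normal (-0.423, 0, 0.906), with a grey keypad, keys from left: oblong, round, round, oblong.
- spot_left (a point): Point of the housing at (-105, 80, 66) mm in the warmer's frame, in the sloped face, under the middle of the left oblong key. The keypad (250 x 80 mm) sits on a gasket, 0 to 6 mm proud of its lowest place, different every time; pressing does not move it. So the top of the key at rest is 5 to 11 mm from this point along the normal; the keypad around is 4 mm lower than the key's top.
- spot_right (a point): The same for the right oblong key, at (-105, -80, 66) mm in the warmer's frame.
- heat_left (a joint): Left oblong key, for the left plate: oblong grey membrane key, 20 x 30 mm (long side along y), sliding on the keypad's normal. Value in m: 0 at rest, 0.002 fully down. It gives from 3 N, switches at 0.0013 (7.5 N), is down at 10 N, then hard. Its middle is on the normal through point spot_left.
- heat_right (a joint): Right oblong key, for the right plate: oblong grey membrane key, 20 x 30 mm (long side along y), sliding on the keypad's normal. Value in m: 0 at rest, 0.002 fully down. It gives from 3 N, switches at 0.0013 (7.5 N), is down at 10 N, then hard. Its middle is on the normal through point spot_right.
- light_key (a joint): small round grey key, 16 mm across, the left of the two round keys between the oblong ones; same make and travel as they have. Not to be pressed. Its centre lies 22 mm to the left of the keypad's middle and 12 mm down the slope.
- timer_key (a joint): small round grey key, 16 mm across, the right of the two round keys between the oblong ones; same make and travel as they have. Not to be pressed. Its centre lies 22 mm to the right of the keypad's middle and 12 mm down the slope.
- cover (a joint): Clear cover with a white frame, 190 x 300 x 8 mm, hinged along the chamber's back rim (axis along the warmer's y at x = 130, z = 90 mm in its frame). Value in rad: 0 shut, grows as the front edge rises; it starts at 0.5 to 0.95 and stays where it is left (stiff hinge); pushing its front edge down takes under 5 N. Shut, its top lies 98 mm above the bench.
- cover_edge (a point): Middle of the upper front edge of the cover, 190 mm from the hinge axis; moves with the cover.
- plate_left (a point): Middle of the top of the left black plate, 166 x 128 mm, in the chamber.
- plate_right (a point): Middle of the top of the right black plate.
- dish: Round closed culture dish of white plastic, 62 mm across, 16 mm high, loose, 40 g; origin at the centre of its underside. It stands on the left or the right plate, within about 20 mm of the middle.
- block: Rectangular aluminium block, 60 x 42 x 16 mm, on the other plate; origin at the centre of its underside.
- bottle: Amber bottle 60 mm across, 130 mm high, upright on the bench left of the warmer (bystander); origin at the centre of its underside.
- beaker: Glass beaker 64 mm across, 85 mm high, upright on the bench right of the warmer (bystander); origin at the centre of its underside.

How it is judged (in metres and radians):
On the way, in this order (a step that is already met when the one before it is completed fails the run):
1. the cover is fully shut and no oblong key is pressed (value of joint cover below 0.035 rad and value of joint each of heat_left, heat_right below 0.0006 m), for 0.1 s.
2. the oblong key in front of the dish's plate is held down past its switching point for a second, cover shut (value of joint cover below 0.035 rad and ((horizontal distance between dish and plate_left below 0.045 m and value of joint heat_left above 0.0013 m) or (horizontal distance between dish and plate_right below 0.045 m and value of joint heat_right above 0.0013 m))), for 1 s.
At the end, for the whole second after the job is handed in: The cover is fully shut (within 0.035 rad), all four keys are released (pressed less than 0.6 mm), the dish is at rest on its plate, and dish, block, bottle and beaker are each within 20 mm of where they started (all of step 1 and value of joint each of light_key, timer_key below 0.0006 m and (horizontal distance between dish and plate_left below 0.045 m or horizontal distance between dish and plate_right below 0.045 m) and linear speed of dish below 0.02 m/s and distance of each of dish, block, bottle, beaker from where it was at the start of the episode below 0.02 m); the robot touches nothing.
It fails at once if a key other than the one for the dish's plate is pressed to its switching point ((horizontal distance between dish and plate_left below 0.045 m and value of joint heat_right above 0.0013 m) or (horizontal distance between dish and plate_right below 0.045 m and value of joint heat_left above 0.0013 m) or value of joint any of light_key, timer_key above 0.0013 m).
It fails at once if a membrane key is pressed with more than 28 N (contact force between anything else and heat_left above 28 N or contact force between anything else and heat_right above 28 N or contact force between anything else and light_key above 28 N or contact force between anything else and timer_key above 28 N).
It fails at once if the dish, the block, the bottle or the beaker is shifted by more than 30 mm (distance of any of dish, block, bottle, beaker from where it was at the start of the episode above 0.03 m).
It also fails if it takes over 45 s, if anything falls off the work surface, if the arm or the gripper's body presses on something with over 40 N, if the wrist force passes 120 N, or if a joint passes its speed limit or range.

## Working session

There is one attempt and no reset: what is moved stays moved. The work goes in short steps, Python scripts to look and compute and a tool call to move; the robot and the scene stay as the last step left them, time stands still between calls to the robot, and variables do not carry over. Pictures are saved under pics/ and viewed, and the job is handed in when it is done.

Besides the shell and the picture viewer there is one more tool, called after "Emit:" in YAML: its name, and indented under it one key for each argument. carry_out: Moves the arm, as the interface text tells. Its arguments: {"type":"object","properties":{"translation":{"type":"array","items":{"type":"array","items":{"type":"number"}}},"turn":{"type":"array","items":{"type":"number"}},"gripper":{"type":"array","items":{"type":"number"}},"squeeze":{"type":"number"}},"required":["translation","turn","gripper"]}

```bash
mkdir -p pics; ls
python3 - <<'E'
from cell import telemetry, read_camera, get_calibration
import cv2
for n in ["scene","side","wrist"]:
    c=get_calibration(n); print(n,c)
    cv2.imwrite(f"pics/{n}0.png",cv2.cvtColor(read_camera(n),cv2.COLOR_RGB2BGR))
print(telemetry.get_obs())
E
```

```text
pics
scene {'fx': 546.0928394919996, 'fy': 546.0928394919996, 'cx': 313.0798340740218, 'cy': 233.08257868096234, 'R': array([[-0.51053977,  0.85971324, -0.01556575],
       [ 0.61845823,  0.35457364, -0.70127523],
       [-0.5973764 , -0.36765566, -0.71272067]]), 't': array([ 0.29133171, -0.33017006,  1.55391078])}
side {'fx': 568.5589852539616, 'fy': 568.5589852539616, 'cx': 316.49470021542993, 'cy': 239.95552486921076, 'R': array([[-0.85932098, -0.51142167,  0.00391574],
       [-0.33786087,  0.56191271, -0.75505241],
       [ 0.38394986, -0.65015535, -0.65565275]]), 't': array([0.5700237 , 0.2486197 , 0.83428289])}
wrist {'fx': 371.64829954431775, 'fy': 371.64829954431775, 'cx': 316.0451347960917, 'cy': 240.80922589635898, 'R': array([[ 0.25464677,  0.96703284, -0.00158193],
       [ 0.93439547, -0.24563036,  0.25801326],
       [ 0.24911872, -0.06718039, -0.96614008]]), 't': array([-0.64873836, -0.03176036,  0.38895432])}
{'time_s': 0.15, 'qpos': array([-74.42101057,  18.42904812,  -4.01613248,  83.15948363,
         1.29685948,  78.54040567,  -3.2585848 ]), 'joint_velocities': array([ 0.06475368, -0.1286729 , -0.05554171, -0.2008105 ,  0.01021517,
        0.14741141, -0.00272739]), 'effort': array([-6.99553107e-05, -4.91794467e+01, -4.04457059e-01, -3.12879395e+01,
       -6.39220909e-02,  4.03156551e-02,  9.68837435e-05]), 'tool_pos': array([0.16566879, 0.62811089, 0.22971015]), 'tool_rot': array([1.79993297e+02, 8.36142628e-02, 7.52327695e+01]), 'force': array([ 0.20764949,  0.79273245, -0.25704964]), 'wrist_torque': array([-0.08631929, -0.04238211, -0.00168552]), 'grip_width': 0.08713776347708306}
```

View pics/scene0.png

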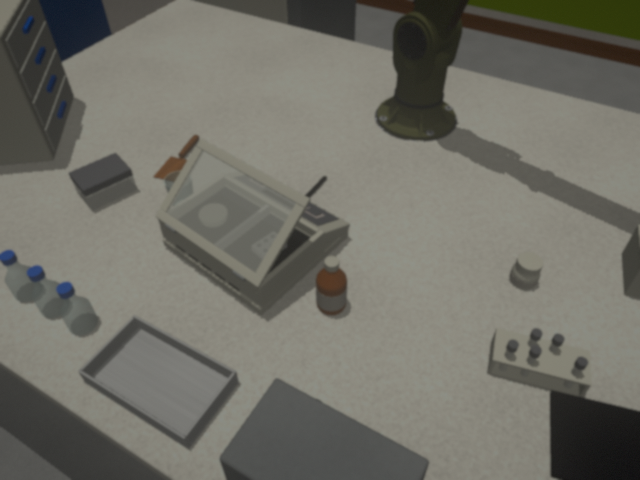

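View pics/side0.png

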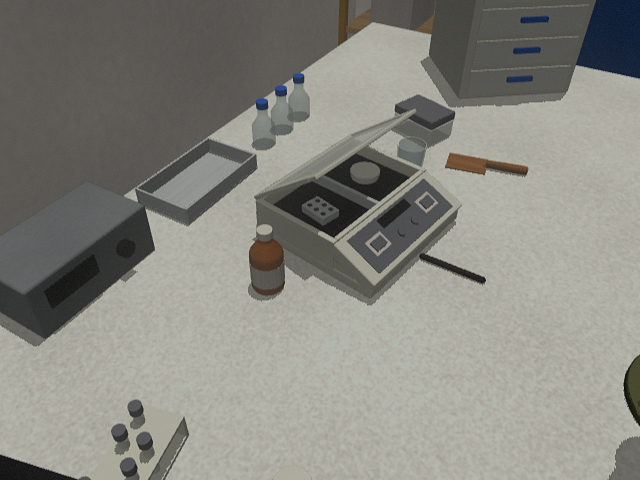

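View pics/wrist0.png

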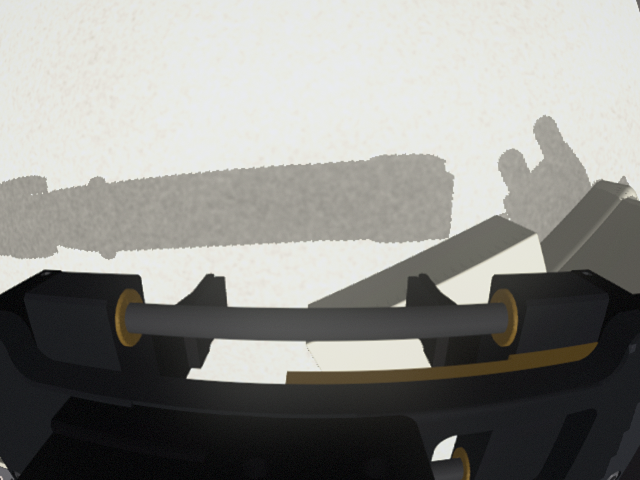

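Run:
```python
import cv2
a=cv2.imread("pics/side0.png")[100:310,240:480]
cv2.imwrite("pics/side0c.png",cv2.resize(a,None,fx=3.3,fy=2.85*1.0 if 0 else 2.85,interpolation=cv2.INTER_CUBIC) if 0 else cv2.resize(a,None,fx=2.85,fy=2.85,interpolation=cv2.INTER_CUBIC))
a=cv2.imread("pics/scene0.png")[130:320,140:360]
cv2.imwrite("pics/scene0c.png",cv2.resize(a,None,fx=3,fy=3,interpolation=cv2.INTER_CUBIC))
```

```text
(no output)
```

View pics/side0c.png

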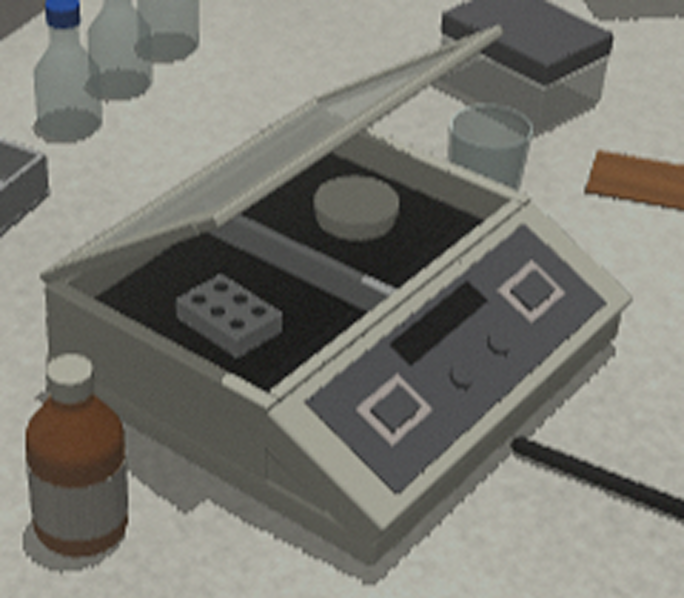

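View pics/scene0c.png

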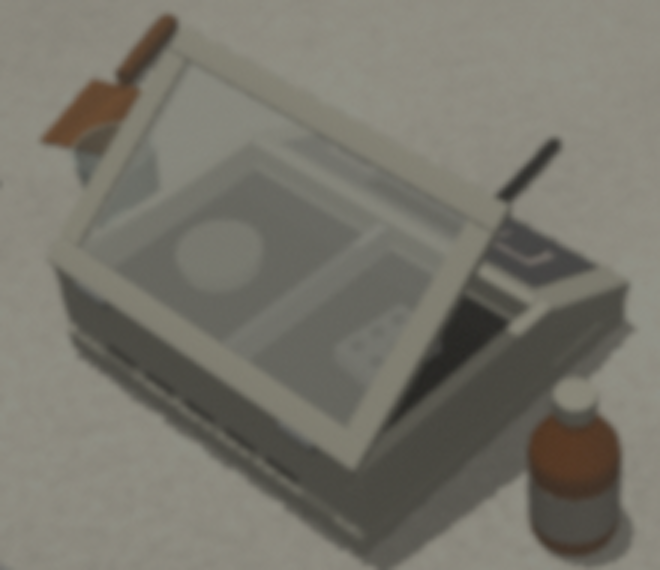

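```bash
cat > h.py <<'E'
import numpy as np
from cell import telemetry, read_camera, get_calibration
N=np.array([-.4226,0,.9063]); S=np.array([.9063,0,.4226])
def W(p,P):
    c,s=np.cos(p[2]),np.sin(p[2]); return np.array([[c,-s,0],[s,c,0],[0,0,1]])@P+[p[0],p[1],0]
def proj(c,X):
    q=c['R']@X+c['t']; return np.array([c['fx']*q[0]/q[2]+c['cx'],c['fy']*q[1]/q[2]+c['cy']])
def kp(u,y,h): # along slope u (up), left y, height along normal
    return np.array([-.105,0,.066])+u*S+np.array([0,y,0])+h*N
def lid(a,y,r=.19,t=.008):
    d=np.array([-np.cos(a),0,np.sin(a)]); n=np.array([np.sin(a),0,np.cos(a)]); return np.array([.13,y,.09])+r*d+t*n
E
cat > fit.py <<'E'
from h import *
from scipy.optimize import least_squares
cs=get_calibration("side"); cc=get_calibration("scene")
sd=lambda x,y:np.array([240+x/2.85,100+y/2.85]); sc=lambda x,y:np.array([140+x/3,130+y/3])
def obs(p):
    h=p[3]; a=p[4]
    return [("kTL",cs,kp(.04,.125,h+.001),sd(307,400)),("kBL",cs,kp(-.04,.125,h+.001),sd(397,492)),
    ("kTR",cs,kp(.04,-.125,h+.001),sd(525,225)),("kBR",cs,kp(-.04,-.125,h+.001),sd(607,303)),
    ("keyL",cs,kp(0,.08,h+.005),sd(394,409)),("keyR",cs,kp(0,-.08,h+.005),sd(531,291)),
    ("fTL",cs,kp(.05075,.15,0),sd(272,405)),("fBL",cs,kp(-.05075,.15,0),sd(383,527)),
    ("fTR",cs,kp(.05075,-.15,0),sd(530,203)),("fBR",cs,kp(-.05075,-.15,0),sd(632,297)),
    ("lidR_side",cs,lid(a,-.15),sd(500,30)),("lidL_side",cs,lid(a,.15),sd(208,218)),
    ("lidR",cc,lid(a,-.15),sc(175,22)),("lidL",cc,lid(a,.15),sc(505,208)),
    ("hL",cc,lid(a,.15,0),sc(355,468)),("hR",cc,lid(a,-.15,0),sc(52,258))]
f=lambda p:np.concatenate([proj(c,W(p,P))-m for _,c,P,m in obs(p)])
best=min((least_squares(f,[.6,.1,y,.003,.7],loss='soft_l1') for y in np.arange(-3,3.2,.5)),key=lambda r:r.cost)
p=best.x; print(best.cost,p,np.degrees(p[2]))
for (n,c,P,m) in obs(p): print(n,(proj(c,W(p,P))-m).round(1))
print("keyR",W(p,kp(0,-.08,p[3]+.005)),"edge",W(p,lid(p[4],0)),"hinge",W(p,np.array([.13,0,.098])))
E
python3 fit.py
```

```text
17.205707665116734 [ 6.35873363e-01 -1.09312534e-01  6.11781763e+00 -7.73071692e-04
  6.37755962e-01] 350.5251301938459
kTL [-1.5  0.3]
kBL [-0.6  0.9]
kTR [-0.8 -0.9]
kBR [-0.4 -0.4]
keyL [ 0.2 -0.7]
keyR [ 0.5 -0.9]
fTL [-2.6  1.5]
fBL [0.2 1.1]
fTR [ 0.2 -2.1]
fBR [ 1.1 -0.3]
lidR_side [ 0.6 -2.5]
lidL_side [ 1.7 -0.7]
lidR [3.2 0.1]
lidL [ 2.3 -1.4]
hL [-0.2  0.8]
hR [-2.  -0.4]
keyR [ 0.51737465 -0.17064254  0.06983087] edge [ 0.61822813 -0.10636769  0.20955233] hinge [ 0.76409989 -0.13071248  0.098     ]
```

```bash
cat >> h.py <<'E'
from scipy.spatial.transform import Rotation as Ro
PW=np.array([.63587,-.10931,np.radians(-9.475)])
def delta(Pw):
    o=telemetry.get_obs(); R=Ro.from_euler('xyz',o['tool_rot'],degrees=True).as_matrix()
    print("t",o['time_s'],"pos",o['tool_pos'].round(4),"rot",o['tool_rot'].round(2),"F",o['force'].round(2),"grip",round(o['grip_width'],4))
    print("delta cm",(R.T@(np.array(Pw)-o['tool_pos'])*100).round(2),"turn",np.round(-np.radians((80.525-o['tool_rot'][2])),4))
E
python3 - <<'E'
from h import *
T=W(PW,np.array([-.022,0,.29])); print(T); delta(T)
cs=get_calibration("side")
# bottle & beaker base centres on bench: side px
for n,u,v in [("bottle",267,287),("beaker",411,170)]:
    d=cs['R'].T@np.array([(u-cs['cx'])/cs['fx'],(v-cs['cy'])/cs['fy'],1]); o=-cs['R'].T@cs['t']; print(n,(o-d*o[2]/d[2]).round(3))
E
```

```text
[ 0.61417013 -0.10568842  0.29      ]
t 0.15 pos [0.1657 0.6281 0.2297] rot [1.7999e+02 8.0000e-02 7.5230e+01] F [ 0.21  0.79 -0.26] grip 0.0871
delta cm [-59.53  62.07  -5.93] turn -0.0924
bottle [0.693 0.124 0.   ]
beaker [ 0.622 -0.354  0.   ]
```

Emit:
carry_out:
  translation:
    - [0, 0, -6]
    - [-20, 21, -6]
    - [-20, 21, -6]
    - [-20, 21, -6]
    - [-20, 21, -6]
  turn: [0, -0.09, -0.09, -0.09, -0.09]
  gripper: [0, 0, 0, 0, 0]

```text
time_s: 0.78
tool_pos: [0.2977, 0.4136, 0.2904]
tool_rot: [180.0, -0.0, 80.4]
force: [1.3, 0.3, 1.4]
grip_width: 0.0451
```

Run:
```python
from h import *
T=W(PW,np.array([-.022,0,.29])); delta(T)
```

```text
t 0.775 pos [0.2977 0.4136 0.2904] rot [180.    -0.    80.38] F [1.33 0.28 1.36] grip 0.0451
delta cm [-4.591e+01  3.988e+01  4.000e-02] turn -0.0025
```

Emit:
carry_out:
  translation:
    - [-46, 40, 0]
    - [-46, 40, 0]
    - [-46, 40, 0]
    - [-46, 40, 0]
    - [-46, 40, 0]
  turn: [0, 0, 0, 0, 0]
  gripper: [0, 0, 0, 0, 0]

```text
time_s: 1.4
tool_pos: [0.4603, 0.147, 0.2906]
tool_rot: [180.0, -0.0, 80.4]
force: [0.2, -0.5, 0.2]
grip_width: 0.0012
```

Run:
```python
from h import *
T=W(PW,np.array([-.022,0,.29])); delta(T)
```

```text
t 1.4 pos [0.4603 0.147  0.2906] rot [ 1.7998e+02 -4.0000e-02  8.0400e+01] F [ 0.18 -0.54  0.15] grip 0.0012
delta cm [-22.35  19.39   0.05] turn -0.0022
```

Emit:
carry_out:
  translation:
    - [-22.3, 19.4, 0]
    - [-22.3, 19.4, 0]
    - [-22.3, 19.4, 0]
    - [-22.3, 19.4, 0]
    - [-22.3, 19.4, 0]
  turn: [0, 0, 0, 0, 0]
  gripper: [0, 0, 0, 0, 0]

```text
time_s: 2.02
tool_pos: [0.6143, -0.1062, 0.2903]
tool_rot: [180.0, 0.1, 80.3]
force: [-0.1, 0.4, 0.4]
grip_width: 0.0005
```

Run:
```python
from h import *
import cv2
T=W(PW,np.array([-.022,0,.29])); delta(T)
a=read_camera("side")[50:310,220:500]
cv2.imwrite("pics/s1.png",cv2.cvtColor(cv2.resize(a,None,fx=2.3,fy=2.3,interpolation=cv2.INTER_CUBIC),cv2.COLOR_RGB2BGR))
```

```text
t 2.025 pos [ 0.6143 -0.1062  0.2903] rot [1.800e+02 6.000e-02 8.028e+01] F [-0.12  0.35  0.37] grip 0.0005
delta cm [ 0.05 -0.02  0.03] turn -0.0042
```

View pics/s1.png

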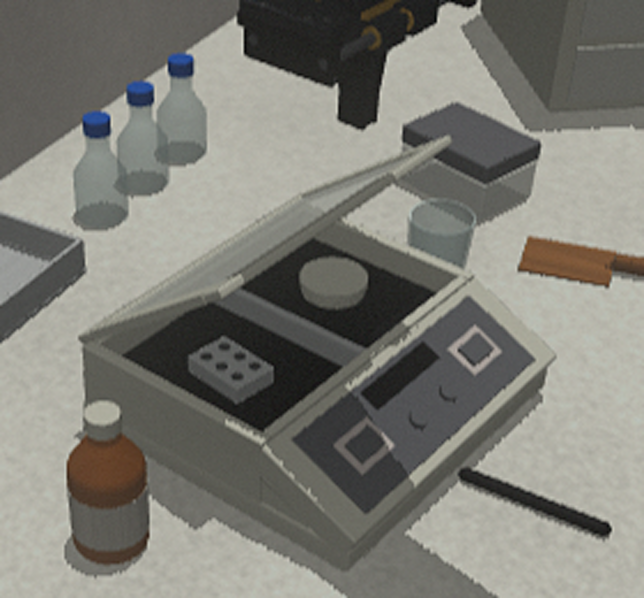

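Emit:
carry_out:
  translation:
    - [0, 0, 3]
    - [0, 0, 6]
    - [-0.4, 0, 7.2]
    - [-0.4, -0.5, 8.4]
    - [-0.4, -0.9, 9.6]
  turn: [0, 0, 0, 0, 0]
  gripper: [0, 0, 0, 0, 0]

```text
time_s: 2.7
tool_pos: [0.6039, -0.1061, 0.1953]
tool_rot: [179.9, -0.0, 80.4]
force: [-2.2, 0.2, 5.3]
grip_width: 0.0006
```

Emit:
carry_out:
  translation:
    - [0, -0.4, 1.2]
    - [0, -0.8, 2.4]
    - [0, -1.2, 3.6]
    - [0, -1.5, 4.8]
    - [0, -1.8, 6.0]
  turn: [0, 0, 0, 0, 0]
  gripper: [0, 0, 0, 0, 0]

```text
time_s: 3.32
tool_pos: [0.5864, -0.1028, 0.1337]
tool_rot: [180.0, 0.0, 80.4]
force: [-0.2, -0.1, 1.8]
grip_width: 0.0006
```

Emit:
carry_out:
  translation:
    - [0, 0, 0.8]
    - [0, 0, 1.6]
    - [0, 0, 2.2]
    - [0, 0, 2.6]
    - [0, 0, 2.6]
  turn: [0, 0, 0, 0, 0]
  gripper: [0, 0, 0, 0, 0]

```text
time_s: 3.95
tool_pos: [0.5866, -0.1028, 0.1083]
tool_rot: [180.0, 0.0, 80.4]
force: [-0.2, 0.2, -0.0]
grip_width: 0.0004
```

Run:
```python
from h import *
import cv2
T=W(PW,np.array([-.05,0,.106])); delta(T)
a=read_camera("side")[50:310,220:500]
cv2.imwrite("pics/s2.png",cv2.cvtColor(cv2.resize(a,None,fx=2.3,fy=2.3,interpolation=cv2.INTER_CUBIC),cv2.COLOR_RGB2BGR))
```

```text
t 3.95 pos [ 0.5866 -0.1028  0.1083] rot [1.7998e+02 1.0000e-02 8.0390e+01] F [-0.23  0.16 -0.04] grip 0.0004
delta cm [ 0.17 -0.03  0.23] turn -0.0023
```

View pics/s2.png

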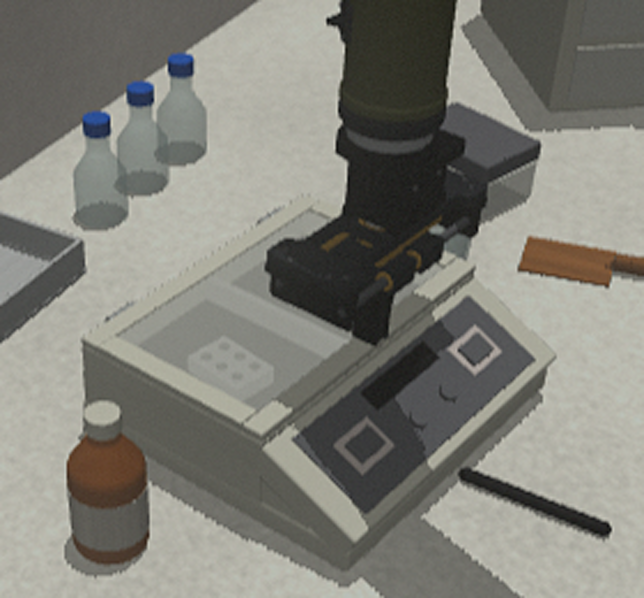

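Emit:
carry_out:
  translation:
    - [0, 0, 0.15]
    - [0, 0, 0.3]
    - [0, 0, 0.4]
    - [0, 0, 0.4]
  turn: [0, 0, 0, 0]
  gripper: [0, 0, 0, 0]

```text
time_s: 4.5
tool_pos: [0.5868, -0.1029, 0.1064]
tool_rot: [179.9, -0.1, 80.4]
force: [-4.1, 1.7, 9.5]
grip_width: 0.0005
```

Emit:
carry_out:
  translation:
    - [0, 0, -3]
    - [-4, -3, -3]
    - [-8.2, -6.4, -3]
    - [-8.2, -6.4, -3]
    - [-8.2, -6.4, -3]
  turn: [0, 0, 0, 0, 0]
  gripper: [0, 0, 0, 0, 0]

```text
time_s: 5.12
tool_pos: [0.5101, -0.1725, 0.1348]
tool_rot: [179.9, -0.1, 80.4]
force: [0.1, 1.0, -0.2]
grip_width: 0.0001
```

Run:
```python
from h import *
import cv2
T=W(PW,np.array([-.114,-.08,.096])); print(T);delta(T)
a=read_camera("side")[50:310,220:500]
cv2.imwrite("pics/s3.png",cv2.cvtColor(cv2.resize(a,None,fx=2.3,fy=2.3,interpolation=cv2.INTER_CUBIC),cv2.COLOR_RGB2BGR))
cv2.imwrite("pics/w3.png",cv2.cvtColor(read_camera("wrist"),cv2.COLOR_RGB2BGR))
```

```text
[ 0.51025586 -0.16945224  0.096     ]
t 5.125 pos [ 0.5101 -0.1725  0.1348] rot [ 1.7994e+02 -6.0000e-02  8.0380e+01] F [ 0.14  1.   -0.2 ] grip 0.0001
delta cm [ 0.3  -0.04  3.88] turn -0.0025
```

View pics/s3.png

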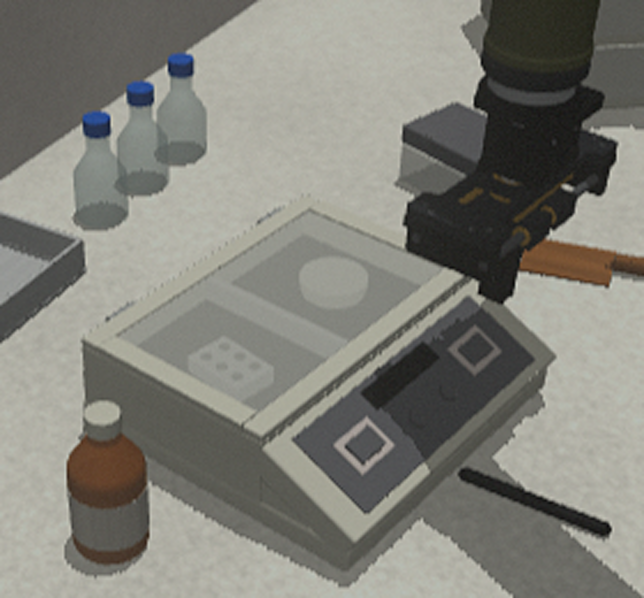

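View pics/w3.png

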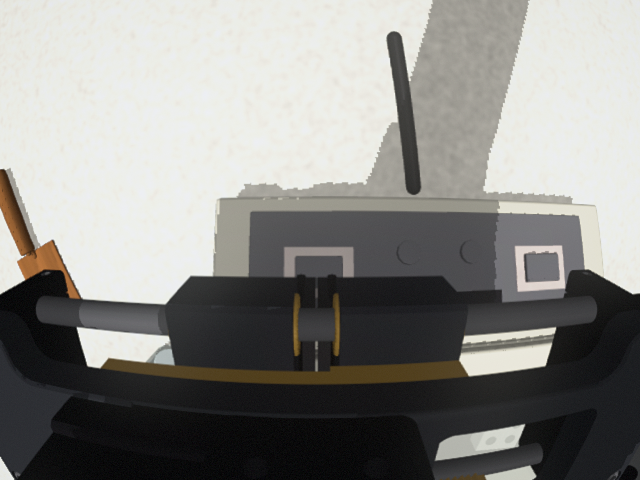

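Run:
```python
from h import *
c=get_calibration("wrist")
def fe(X):
    q=c['R']@X+c['t']; r=np.hypot(q[0],q[1]); th=np.arctan2(r,q[2]); return np.array([c['cx']+c['fx']*th*q[0]/r,c['cy']+c['fx']*th*q[1]/r])
for h in (0,.003,.006):
  for n,P in [("keyL",kp(0,.08,h+.005)),("keyR",kp(0,-.08,h+.005)),("light",kp(-.012,.022,h+.005)),("timer",kp(-.012,-.022,h+.005)),("kpBR",kp(-.04,-.125,h+.001)),("kpBL",kp(-.04,.125,h+.001))]: print(h,n,fe(W(PW,P)).round(1))
print("tip",fe(telemetry.get_obs()['tool_pos']+[0,0,-.008]))
```

```text
0 keyL [544.7 265.3]
0 keyR [320.3 269. ]
0 light [473.6 249.3]
0 timer [411.1 249.7]
0 kpBR [251.4 208.5]
0 kpBL [580.2 213.8]
0.003 keyL [547.  264.8]
0.003 keyR [320.4 268.5]
0.003 light [475.4 248.6]
0.003 timer [412.3 248.9]
0.003 kpBR [250.7 207.3]
0.003 kpBL [582.4 212.9]
0.006 keyL [549.3 264.3]
0.006 keyR [320.4 268. ]
0.006 light [477.2 247.9]
0.006 timer [413.5 248.2]
0.006 kpBR [249.9 206. ]
0.006 kpBL [584.7 211.9]
tip [317.07763972 295.85478571]
```

Emit:
carry_out:
  translation:
    - [0.3, 0, 1.5]
    - [0.3, 0, 3]
    - [0.3, 0, 4]
    - [0.3, 0, 4.6]
    - [0.3, 0, 4.6]
  turn: [0, 0, 0, 0, 0]
  gripper: [0, 0, 0, 0, 0]

```text
time_s: 5.85
tool_pos: [0.5098, -0.1701, 0.088]
tool_rot: [-179.9, 0.0, 80.4]
force: [0.2, 0.7, 0.7]
grip_width: 0.0005
```

Emit:
carry_out:
  translation:
    - [0, 0, 0.15]
    - [0, 0, 0.3]
    - [0, 0, 0.45]
    - [0, 0, 0.6]
    - [0, 0, 0.6]
  turn: [0, 0, 0, 0, 0]
  gripper: [0, 0, 0, 0, 0]

```text
time_s: 6.48
tool_pos: [0.51, -0.1699, 0.0824]
tool_rot: [-180.0, -0.0, 80.4]
force: [-0.6, 0.8, 0.0]
grip_width: 0.0004
```

Emit:
carry_out:
  translation:
    - [0, 0, 0.1]
    - [0, 0, 0.2]
    - [0, 0, 0.2]
  turn: [0, 0, 0]
  gripper: [0, 0, 0]

```text
time_s: 6.85
tool_pos: [0.5103, -0.1701, 0.0808]
tool_rot: [180.0, -0.0, 80.4]
force: [-0.0, 0.7, 2.0]
grip_width: 0.0004
```

Emit:
carry_out:
  translation:
    - [0, 0, 0.1]
    - [0, 0, 0.1]
  turn: [0, 0]
  gripper: [0, 0]

```text
time_s: 7.1
tool_pos: [0.5106, -0.1701, 0.08]
tool_rot: [179.9, -0.0, 80.4]
force: [-0.1, 0.4, 4.2]
grip_width: 0.0005
```

Emit:
carry_out:
  translation:
    - [0, 0, 0.1]
    - [0, 0, 0.1]
  turn: [0, 0]
  gripper: [0, 0]

```text
time_s: 7.35
tool_pos: [0.5109, -0.1701, 0.0794]
tool_rot: [179.9, -0.0, 80.4]
force: [-1.3, 0.9, 7.4]
grip_width: 0.0003
```

Emit:
carry_out:
  translation:
    - [0, 0, 0.1]
    - [0, 0, 0.1]
  turn: [0, 0]
  gripper: [0, 0]

```text
time_s: 7.6
tool_pos: [0.5111, -0.1702, 0.0788]
tool_rot: [179.9, -0.0, 80.4]
force: [-1.7, 1.1, 9.4]
grip_width: 0.0005
```

Emit:
carry_out:
  translation:
    - [0, 0, 0.1]
    - [0, 0, 0.1]
  turn: [0, 0]
  gripper: [0, 0]

```text
time_s: 7.85
tool_pos: [0.5113, -0.1702, 0.0784]
tool_rot: [179.9, -0.0, 80.4]
force: [-2.8, 1.7, 13.0]
grip_width: 0.0005
```

Emit:
carry_out:
  translation:
    - [0, 0, 0.1]
    - [0, 0, 0.1]
    - [0, 0, 0.1]
    - [0, 0, 0.1]
    - [0, 0, 0.1]
  turn: [0, 0, 0, 0, 0]
  gripper: [0, 0, 0, 0, 0]

```text
time_s: 8.48
tool_pos: [0.5114, -0.1702, 0.0782]
tool_rot: [179.9, -0.1, 80.4]
force: [-5.0, 1.7, 18.9]
grip_width: 0.0004
```

Emit:
carry_out:
  translation:
    - [0, 0, 0]
    - [0, 0, 0]
    - [0, 0, 0]
    - [0, 0, 0]
    - [0, 0, 0]
  turn: [0, 0, 0, 0, 0]
  gripper: [0, 0, 0, 0, 0]

```text
time_s: 9.1
tool_pos: [0.5114, -0.1703, 0.0782]
tool_rot: [179.9, -0.1, 80.4]
force: [-5.3, 1.7, 17.7]
grip_width: 0.0003
```

Emit:
carry_out:
  translation:
    - [0, 0, 0]
    - [0, 0, 0]
    - [0, 0, 0]
    - [0, 0, 0]
    - [0, 0, 0]
  turn: [0, 0, 0, 0, 0]
  gripper: [0, 0, 0, 0, 0]

```text
time_s: 9.72
tool_pos: [0.5114, -0.1703, 0.0782]
tool_rot: [179.9, -0.1, 80.4]
force: [-4.9, 1.3, 18.6]
grip_width: 0.0007
```

Emit:
carry_out:
  translation:
    - [0, 0, -0.5]
    - [0, 0, -2]
    - [0, 0, -5]
    - [0, -3, -9]
    - [0, -3, -12]
  turn: [0, 0, 0, 0, 0]
  gripper: [0, 0, 0, 0, 0]

```text
time_s: 10.35
tool_pos: [0.4791, -0.1653, 0.1971]
tool_rot: [180.0, -0.1, 80.3]
force: [1.1, 0.2, 1.0]
grip_width: 0.0005
```

Run:
```python
from h import *
import cv2
delta([.5,-.17,.2])
a=read_camera("side")[50:310,220:500]
cv2.imwrite("pics/s4.png",cv2.cvtColor(cv2.resize(a,None,fx=2.3,fy=2.3,interpolation=cv2.INTER_CUBIC),cv2.COLOR_RGB2BGR))
```

```text
t 10.35 pos [ 0.4791 -0.1653  0.1971] rot [ 1.7999e+02 -7.0000e-02  8.0330e+01] F [1.07 0.24 1.  ] grip 0.0005
delta cm [-0.11  2.14 -0.29] turn -0.0034
```

View pics/s4.png

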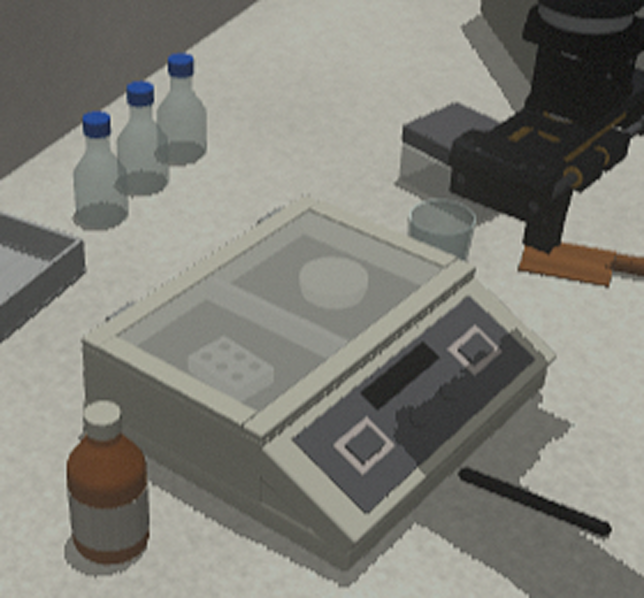

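```bash
python3 -c "
from cell import sign_off; print(sign_off())"
```

```text
the job is handed in; nothing more can be done
None
```

I shut the cover, then pressed and released the right oblong key, and handed the job in at about 10.4 s. The right key was the correct one: the dish stands on the right plate, beside the beaker, and the block on the left.

- **Cover:** I pushed the front edge down with the closed fingertips. They stopped firmly at 98 mm height under 9.5 N, which matches the cover being fully shut. The last picture also shows it shut.
- **Key:** It gave from about 3 N and hit its hard stop after roughly 2.5 mm of vertical travel. I held it down for about 2 s. The highest measured force was about 20 N, under the 25 N limit.
- **Last check:** The side picture shows the dish, block, bottle and beaker where they started. The arm stands clear, with a residual force reading of about 1.5 N, close to the noise seen in free motion.
- **Disagreements and gaps:**
  - The wrist picture placed the keys 2–6 pixels off the fitted pose, well within the key's size.
  - The fit put the gasket 0.8 mm below its lowest possible height, so I found the key's height by touch.
  - The state gives no key values, so I judged the switching and release from force and travel alone.

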